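# Set the empty spring clamp open on its stop pin

## Robot

A 6-joint arm with a two-finger parallel gripper is mounted at the origin on a cart in front of the work surface, level with it; the furniture and walls round the work are solid. World frame = base frame: x ahead of the robot, y to its left, z up, the work surface at z = 0. Lengths are in m, angles in rad, forces in N, time in s.
With the tool pointing down it reaches from about 0.35 to 0.8 m from the base axis. Payload 7.3 kg.
Tool frame: the origin (TCP) lies at the very end of the fingers, on their centre line; the grasp point (between the pads) lies 19 mm behind it; z points along the fingers, y is the line along which they close (so a half turn about z gives the same grasp; the last joint's range is limited). The gripper opens to 85 mm and grips with 20 to 120 N. Pads are 22 mm wide; open, the fingers measure 114 mm over their backs; the gripper's body (76 mm by 85 mm) begins 54 mm behind the grasp point. The pads swing forward as they close: fully open they stand 13 mm farther back than shut.
Start: joints at [-1.335, 0.342, 1.524, -0, 1.275, -0.146], TCP at [0.196, -0.487, 0.231] pointing down, gripper open.
Joint ranges: [-2.53, 2.53], [-0.77, 2.02], [0.04, 2.7], [-1, 4.14], [0.28, 2.66], [-3.11, 3.11]. Speed limits (rad/s): [2.57, 2.57, 3.14, 3.14, 3.14, 3.14].

## Interface

Orientations are given as [roll, pitch, yaw] about the fixed x, y, z axes, in that order (R = Rz(yaw) Ry(pitch) Rx(roll)).
In Python, from plant import ctrl gives the robot as it stands.
- The arm moves only by the shell command python3 -m inch 'ROWS'. ROWS is a JSON object of lists of equal length, an entry for each row: "gripper": the closure, from -1 (fully open) to 1 (shut); "travel": the shift along the tool's x, y, z in cm, a list of three; "rot": the turn, a rotation vector about the tool's x, y, z in rad, a list of three. A call has 1 to 20 rows; each row is the pose to reach, as a shift and turn from the pose commanded when the call began, along the tool's axes at that moment; what a row does not reach only later rows make up. A row lasts 1/8 s, in which the tool goes at most 62.5 mm and 10.7 degrees, less where a joint would pass 70% of its speed; a pose out of reach is approached as far as the arm can. A call with a gripper value outside its range is refused whole. The fingers move at their own pace and stop on an object; the grip force is fixed at half the most. Time passes only in rows, so rows that repeat a pose let the fingers close. It gives the time, the measured TCP pose, the force, the opening and the grip force at its end, in the units of the state.
- ctrl.state(): the state, without advancing time (a new reading comes with each control period).
- ctrl.capture(name): name is "side" or "top" or "wrist"; returns the picture (480x640x3 uint8, blue, green, red); there is no depth.
- ctrl.camera_info(name): a dict with "camera_matrix" (3x3 intrinsics, pixels), "R" (3x3) and "t" (3): a world point X has camera coordinates R X + t. Camera axes: x right, y down, z forward; pixel columns grow to the right and rows downward; lengths in m; the calibration is good to about 2 mm. A picture is of the moment at which its call begins: read the wrist's pose just before it. camera_info takes no time and is no camera call; for the wrist camera it gives the pose at the moment of the call.
- ctrl.sign_off(): hands the job in; it is judged then, once.
The state is a dict: "clock": time; "joints": joint angles; "qd": joint speeds; "tau": joint torques, N m; "eef_pos": TCP position; "tcp_rot": TCP orientation; "ft_force": force on the tool from outside, world axes, zero at the start; "ft_torque": the same for the moment, N m; "opening": finger opening in m; "finger_force": force on a finger pad.
Only numpy, scipy, OpenCV 4.12 (cv2) and the standard library are available. Lean on these libraries where they do the work, as an engineer would, in place of code of your own. Each camera call takes 0.05 s, during which the arm holds its last target. There are 200 camera calls.

## Task

Open the empty spring clamp ready for the next injector: with a fingertip push its stop block fully in toward the slide, then push the slide's upright plate back past the stop pin and let it go, so that the spring brings the slide back against the pin and it stays latched half open. Only push, do not grip anything, and leave the clamp that holds an injector and the loose parts alone.

Things in the scene. Friction and masses are not known exactly. Their poses are not given: they have to be found in the camera images.
- clamp_a: the EMPTY spring clamp, fixed to the bench, jaws shut: dark steel base x -75 to +140, y -40 to +40 mm, 12 thick, with an outrigger on the +y side (x -8 to +48, to y +98) for the stop block. Origin on the bench under the slide's centre line; x runs along the slide from the grey fixed jaw (50 mm high) to the end wall and spring barrel (54 mm high, x 81 to 140), y to the left of that, z up
- clamp_a_slide (a joint): travel of the empty clamp's slide along the clamp's +x, m: 0 = shut, 0.026 = resting on the stop pin, 0.05 = hard end. A spring pushes it back with 5 N (at 0) to 10 N (at 0.05); passing the pin adds about 2 N. With the stop block in, it snaps past the pin at 0.026 (push to 0.035 or more to be sure) and on release returns to rest on it; with the block out it returns to 0
- clamp_a_plate (a point): centre of the front (-x) face of the slide's upright steel plate on the empty clamp, 60 mm above the bench; moves with the slide. Push here toward the clamp's +x. Face 54 mm wide, 38 to 82 mm above the bench; the slide before it is up to 42 mm high; when shut it lies at clamp x +10. The plate's rear half is 60 mm wide, whole plate 8 mm thick; fingers on that rear half count as gripping
- clamp_a_stop (a joint): travel of the empty clamp's stop block toward the slide (the clamp's -y), m: 0 = parked out, 0.020 = fully in (hard stop). It starts within 5 mm of parked and stays where it is left (5 N friction)
- clamp_a_tab (a point): centre of the outer (+y) face of the stop block's upright push tab, 45 mm above the bench; moves with the block. Push here toward the clamp's -y. Face 36 mm wide (x), 15 to 65 mm above the bench; when parked at clamp x +20, y +96; outside it only 2 mm of base, then open bench. The tab's inner half is 42 mm wide, 67 mm high, whole tab 7 mm thick; fingers on that inner half count as gripping
- clamp_b: the LOADED clamp, fixed, of the same make, size and frame, with a white injector (24x124x34 mm) lying crosswise between its jaws, so that its slide stands 24 mm open; its stop block is parked out. Leave it alone
- clamp_b_slide (a joint): travel of the loaded clamp's slide from its present place, m: must stay at 0
- clamp_b_stop (a joint): travel of the loaded clamp's stop block, m: must stay at 0
- loose_injector: bystander: dark injector 26x134x37 mm lying on the bench before the empty clamp; origin at the centre of its underside
- bolt: bystander: bolt 17x67x17 mm lying on the bench to the right of the empty clamp; origin at the centre of its underside
- nut: bystander: hexagonal sleeve nut 24x21x14 mm on the bench to the right of the loaded clamp; origin at the centre of its underside
- bearing: bystander: ball bearing, 42 mm across, 14 mm high, on the bench before the loaded clamp; origin at the centre of its underside
- clamp_a_pin_tip (a point): tip of the empty clamp's sprung stop pin, a steel pin 8 mm thick with a round end, 28 mm above the bench, that stands out of the stop block toward the slide (-y). It yields to the ramp of a wedge tooth (9 mm high) on the slide's +y flank as the slide goes back, and holds the tooth's square front face on the return

How it is judged:
On the way, in this order (a step that is already met when the one before it is completed fails the run):
1. the empty clamp's stop block is pushed fully in (value of joint clamp_a_stop above 0.017 m), for 0.1 s.
2. its slide is pushed back past the stop pin (value of joint clamp_a_slide above 0.0285 m), for 0.02 s.
3. let go, the slide has come back against the pin (value of joint clamp_a_slide between 0.0235 and 0.0275 m and contact force between the fingers and clamp_a below 0.2 N), for 0.3 s.
At the end, for the whole second after the job is handed in: The empty clamp's slide rests against the stop pin, 23.5 to 27.5 mm open and still, with its stop block at least 17 mm in; the loaded clamp's slide and stop block are within 4 mm of where they were, and the four loose parts within 20 mm (value of joint clamp_a_slide between 0.0235 and 0.0275 m and velocity of joint clamp_a_slide between -0.005 and 0.005 m/s and value of joint clamp_a_stop above 0.017 m and value of joint each of clamp_b_slide, clamp_b_stop below 0.004 m and distance of each of loose_injector, bolt, nut, bearing from where it was at the start of the episode below 0.02 m); the robot touches nothing.
It fails at once if the slide's plate or the block's tab was gripped (fingers on its back) (contact force between the fingers and clamp_a_plate_back above 1 N or contact force between the fingers and clamp_a_tab_back above 1 N).
It fails at once if the loaded clamp was operated (value of joint any of clamp_b_slide, clamp_b_stop above 0.004 m).
It fails at once if a loose part was lifted or pushed about (distance of any of loose_injector, bolt, nut, bearing from where it was at the start of the episode above 0.02 m).
It also fails if it takes over 51 s, if anything falls off the work surface, if the arm or the gripper's body presses on something with over 40 N, if the wrist force passes 120 N, or if a joint passes its speed limit or range.

## Working session

There is one attempt and no reset: what is moved stays moved. The work goes in short steps, Python scripts to look and compute and a shell command to move; the robot and the scene stay as the last step left them, time stands still between calls to the robot, and variables do not carry over. Pictures are saved under pics/ and viewed, at most 10 in all, crops included, and the job is handed in when it is done.

```bash
mkdir -p pics; ls; python3 - <<'E'
from plant import ctrl
import cv2
for n in("top","side"):
    cv2.imwrite(f"pics/{n}0.png",ctrl.capture(n)); c=ctrl.camera_info(n); print(n,c)
s=ctrl.state();print(s)
E
```

```text
pics
top {'camera_matrix': array([[562.78755442,   0.        , 326.04041357],
       [  0.        , 562.78755442, 243.25882223],
       [  0.        ,   0.        ,   1.        ]]), 'R': array([[ 0.01117867, -0.99991627,  0.00651901],
       [-0.9838904 , -0.01216232, -0.17835852],
       [ 0.17842287, -0.00442018, -0.98394397]]), 't': array([-0.00470929,  0.50844766,  1.05663134])}
side {'camera_matrix': array([[610.04307059,   0.        , 325.62195911],
       [  0.        , 610.04307059, 241.59347499],
       [  0.        ,   0.        ,   1.        ]]), 'R': array([[-0.99977123, -0.01650232, -0.01360758],
       [ 0.00290862,  0.5253896 , -0.85085681],
       [ 0.02119039, -0.85070173, -0.52522141]]), 't': array([0.48417217, 0.05242362, 1.35783972])}
{'clock': 0.1, 'joints': array([-1.33498248e+00,  3.42642696e-01,  1.52493180e+00,  1.40521887e-07,
        1.27539281e+00, -1.45986616e-01]), 'qd': array([-0.00215815, -0.0013695 , -0.00328503, -0.00084316,  0.00024285,
        0.00015885]), 'tau': array([ 1.50966982e-03, -4.34449661e+01, -2.46490717e+01, -1.93531432e-04,
        4.55902016e-03, -1.55449294e-05]), 'eef_pos': array([ 0.19555299, -0.48683299,  0.23069723]), 'tcp_rot': array([-3.14023264e+00, -2.00101573e-04,  3.81800285e-01]), 'ft_force': array([ 0.96025757, -0.47327382,  0.30426571]), 'ft_torque': array([-0.02015871, -0.05593114, -0.00838059]), 'finger_force': 0.0, 'opening': 0.0856599407108111}
```

View pics/top0.png

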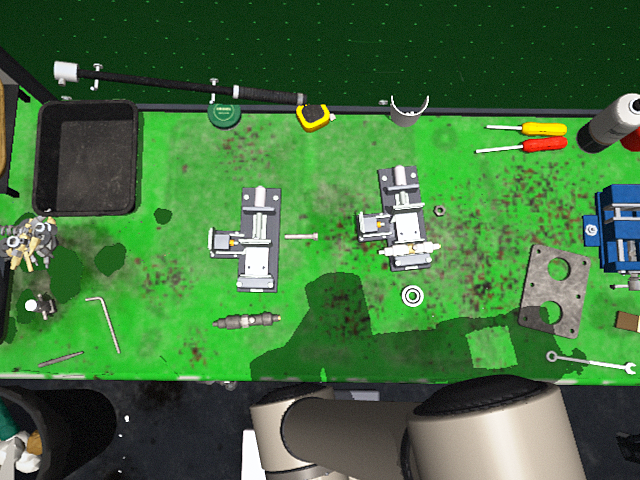

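View pics/side0.png

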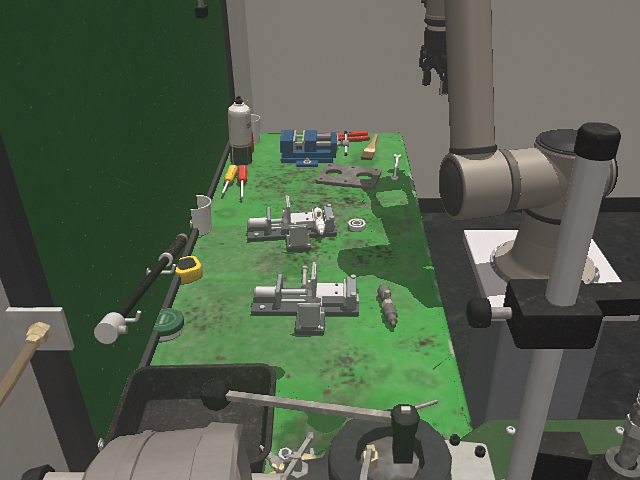

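The empty clamp is the left one in the top picture (base about 237–281 × 187–291, tab about (211,242)). The loaded clamp is at about (400,220). In the side picture the empty clamp is the nearer one, at about (305,300).

```bash
python3 - <<'E'
import cv2,numpy as np
t=cv2.imread("pics/top0.png")[180:300,200:290]; s=cv2.imread("pics/side0.png")[255:340,245:365]
a=cv2.resize(t,None,fx=5,fy=5,interpolation=cv2.INTER_CUBIC); b=cv2.resize(s,None,fx=2.9,fy=2.9,interpolation=cv2.INTER_CUBIC)
o=np.zeros((600,800,3),np.uint8); o[:,:450]=a; o[:b.shape[0],450:450+b.shape[1]]=b
cv2.imwrite("pics/z.png",o)
E
```

```text
(no output)
```

View pics/z.png

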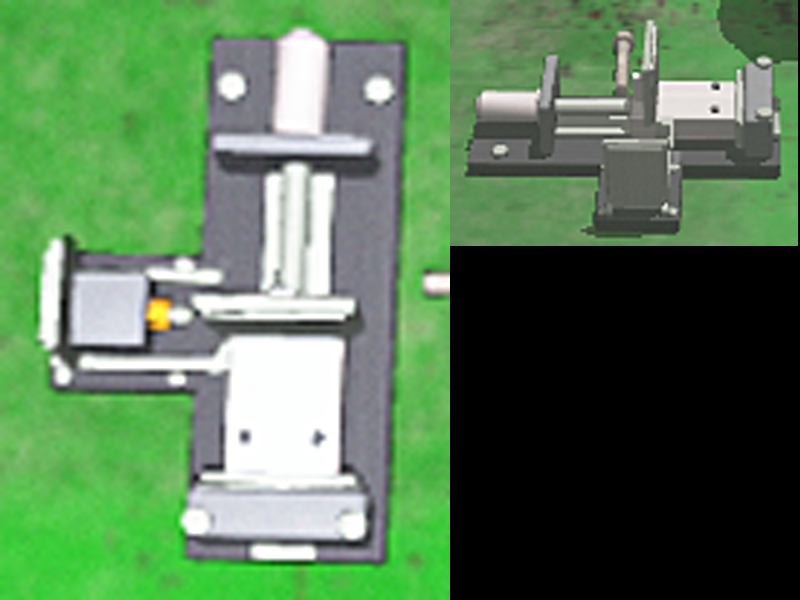

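The crop shows the base corners at (213,38), (404,42), (384,562), (187,560), the tab's top edge at x≈47, y 240–345, and the plate's top from (195,303) to (355,308).

```bash
cat >h.py <<'E'
import numpy as np
from plant import ctrl
def ray(n,p):
    c=ctrl.camera_info(n);R=c["R"];o=-R.T@c["t"]
    d=R.T@np.linalg.solve(c["camera_matrix"],[p[0],p[1],1]);return o,d
def plane(n,p,z):
    o,d=ray(n,p);return o+d*(z-o[2])/d[2]
def two(n1,p1,n2,p2):
    o,d=ray(n1,p1);q,e=ray(n2,p2)
    s,t=np.linalg.lstsq(np.c_[d,-e],q-o,rcond=None)[0];return (o+d*s+q+e*t)/2,np.linalg.norm(o+d*s-q-e*t)
E
python3 - <<'E'
from h import *
np.set_printoptions(precision=4,suppress=True)
T=lambda x,y:(x/5+200-.4,y/5+180-.4); S=lambda x,y:((x-450)/2.9+245-.33,y/2.9+255-.33)
px=[(213,38),(404,42),(384,562),(187,560)]; M=np.array([[.14,.04],[.14,-.04],[-.075,-.04],[-.075,.04]])
W=np.array([plane("top",T(*p),.012)[:2] for p in px]);print(W)
a=M-M.mean(0);b=W-W.mean(0)
yaw=np.arctan2((a[:,0]*b[:,1]-a[:,1]*b[:,0]).sum(),(a*b).sum())
R=np.array([[np.cos(yaw),-np.sin(yaw)],[np.sin(yaw),np.cos(yaw)]]);o=W.mean(0)-R@M.mean(0)
print(yaw,o,W-(M@R.T+o))
L=lambda w:R.T@(w[:2]-o)
for n,p,z in [("tab far",(50,240),.067),("tab near",(42,345),.065),("plate L",(195,300),.082),("plate R",(355,305),.082),("plateLfront",(200,318),.082)]:
    w=plane("top",T(*p),z);print(n,w,L(w))
for n,p,q in [("tab far",(55,240),(603,143)),("tab near",(50,345),(668,146)),("plateL",(195,303),(650,75)),("plateR",(355,305),(652,22))]:
    w,e=two("top",T(*p),"side",S(*q));print(n,w,L(w),e)
for q,z in[((600,225),.0),((678,232),0)]:
    w=plane("side",S(*q),z);print(w,L(w))
E
```

```text
[[0.6295 0.1747]
 [0.6288 0.0962]
 [0.4149 0.0987]
 [0.4148 0.1769]]
-0.010040791140286952 [0.4895 0.1369] [[-0.0004 -0.0008]
 [-0.0003  0.0007]
 [ 0.0008  0.001 ]
 [-0.0001 -0.0008]]
tab far [0.5325 0.2261 0.067 ] [0.0421 0.0896]
tab near [0.4918 0.2276 0.065 ] [0.0013 0.0907]
plate L [0.5069 0.1671 0.082 ] [0.0171 0.0303]
plate R [0.5057 0.1065 0.082 ] [ 0.0165 -0.0303]
plateLfront [0.5    0.1649 0.082 ] [0.0102 0.0281]
tab far [0.5328 0.2247 0.0647] [0.0424 0.0882] 0.00042857164146074996
tab near [0.4914 0.2251 0.0627] [0.001  0.0882] 0.0016426222280793556
plateL [0.5051 0.1677 0.0783] [0.0152 0.0309] 0.0026856996330888493
plateR [0.5052 0.1067 0.0802] [ 0.0159 -0.0301] 0.001723860928979214
[0.5368 0.2294 0.    ] [0.0463 0.0929]
[0.4848 0.2364 0.    ] [-0.0057  0.0994]
```

```bash
python3 -m inch '{"gripper":[1,1,1,1,1,1,1,1,1,1,1,1,1,1,1,1,1,1,1,1],"travel":[[58.2,-60.4,0],[58.2,-60.4,0],[58.2,-60.4,0],[58.2,-60.4,0],[58.2,-60.4,0],[58.2,-60.4,0],[58.2,-60.4,0],[58.2,-60.4,0],[58.2,-60.4,0],[58.2,-60.4,0],[58.2,-60.4,0],[58.2,-60.4,0],[58.2,-60.4,0],[58.2,-60.4,0],[58.2,-60.4,0],[58.2,-60.4,0],[58.2,-60.4,0],[58.2,-60.4,0],[58.2,-60.4,0],[58.2,-60.4,0]],"rot":[[0,0,0.392],[0,0,0.392],[0,0,0.392],[0,0,0.392],[0,0,0.392],[0,0,0.392],[0,0,0.392],[0,0,0.392],[0,0,0.392],[0,0,0.392],[0,0,0.392],[0,0,0.392],[0,0,0.392],[0,0,0.392],[0,0,0.392],[0,0,0.392],[0,0,0.392],[0,0,0.392],[0,0,0.392],[0,0,0.392]]}'
```

```text
clock: 2.6
eef_pos: [0.5107, 0.2899, 0.2314]
tcp_rot: [3.142, -0.0, -0.011]
ft_force: [-0.9, -0.8, -0.2]
opening: 0.0005
finger_force: 0.0
```

```bash
python3 -m inch '{"gripper":[1,1,1,1,1,1,1],"travel":[[0,0,6],[0,0,12],[0,0,17],[0,0,19.5],[0,1.5,19.5],[0,2.5,19.5],[0,2.5,19.5]],"rot":[[0,0,0],[0,0,0],[0,0,0],[0,0,0],[0,0,0],[0,0,0],[0,0,0]]}'; python3 - <<'E'
from plant import ctrl
import cv2,numpy as np
s=cv2.resize(ctrl.capture("side")[200:350,220:400],None,fx=2.2,fy=2.2); w=cv2.resize(ctrl.capture("wrist"),(400,300))
o=np.zeros((600,800,3),np.uint8);o[:s.shape[0],:s.shape[1]]=s;o[:300,400:]=w
t=cv2.resize(ctrl.capture("top")[180:290,190:310],None,fx=2.4,fy=2.4);o[330:330+t.shape[0],:t.shape[1]]=t
cv2.imwrite("pics/p1.png",o)
E
```

```text
clock: 3.48
eef_pos: [0.5115, 0.2643, 0.038]
tcp_rot: [-3.141, -0.003, -0.012]
ft_force: [-0.5, 0.5, -0.3]
opening: -0.0006
finger_force: 0.0
```

View pics/p1.png

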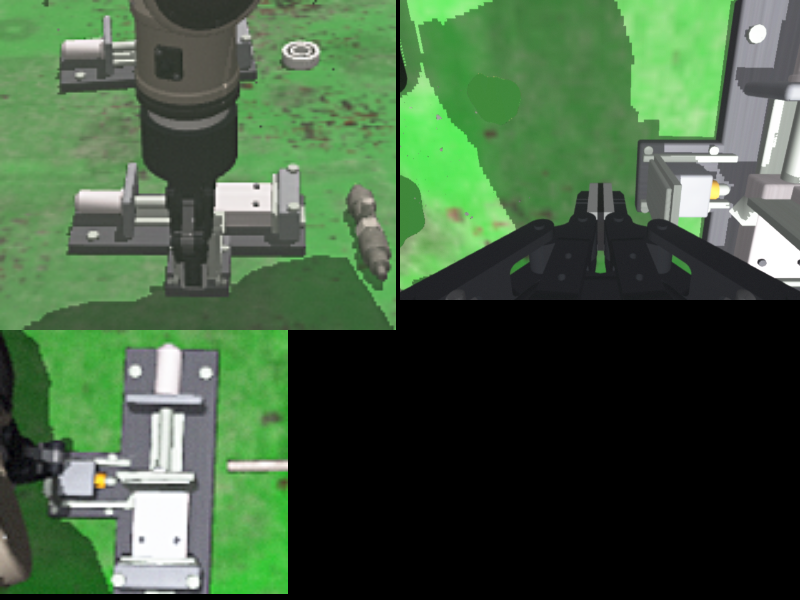

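```bash
python3 -m inch '{"gripper":[1,1,1,1,1,1,1,1,1],"travel":[[0,0,-0.7],[0,1,-0.7],[0,1.5,-0.7],[0,2,-0.7],[0,2.4,-0.7],[0,2.7,-0.7],[0,3,-0.7],[0,3.2,-0.7],[0,3.2,-0.7]],"rot":[[0,0,0],[0,0,0],[0,0,0],[0,0,0],[0,0,0],[0,0,0],[0,0,0],[0,0,0],[0,0,0]]}'
```

```text
clock: 4.75
eef_pos: [0.51, 0.2334, 0.0432]
tcp_rot: [-3.141, 0.0, -0.01]
ft_force: [-0.7, 4.0, -0.8]
opening: 0.0002
finger_force: 2.2
```

Contact at about 5 N; continuing until the hard stop shows.

```bash
python3 -m inch '{"gripper":[1,1,1,1],"travel":[[0,0.2,0],[0,0.4,0],[0,0.5,0],[0,0.5,0]],"rot":[[0,0,0],[0,0,0],[0,0,0],[0,0,0]]}';python3 -m inch '{"gripper":[1,1,1,1],"travel":[[0,0.2,0],[0,0.3,0],[0,0.3,0],[0,0.3,0]],"rot":[[0,0,0],[0,0,0],[0,0,0],[0,0,0]]}'
```

```text
clock: 5.25
eef_pos: [0.51, 0.2289, 0.0432]
tcp_rot: [-3.141, -0.0, -0.01]
ft_force: [-1.0, 6.5, -0.7]
opening: 0.0003
finger_force: 3.5
clock: 5.75
eef_pos: [0.51, 0.2286, 0.0433]
tcp_rot: [-3.137, -0.001, -0.011]
ft_force: [-0.8, 19.2, -3.8]
opening: -0.0003
finger_force: 9.8
```

```bash
python3 -m inch '{"gripper":[1,1,1,1,1,1,1,1,1,1,1],"travel":[[0,-2,0],[0,-4,0],[0,-4,-6],[0,-4,-12],[-2,0,-12],[-4.1,5,-12],[-4.1,8.9,-12],[-4.1,8.9,-12],[-4.1,8.9,-6],[-4.1,8.9,-1.2],[-4.1,8.9,-1.2]],"rot":[[0,0,0],[0,0,0],[0,0,0],[0,0,0],[0,0,0],[0,0,0],[0,0,0],[0,0,0],[0,0,0],[0,0,0],[0,0,0]]}'; python3 - <<'E'
from plant import ctrl
import cv2,numpy as np
s=cv2.resize(ctrl.capture("side")[230:350,230:390],None,fx=2.5,fy=2.5); w=cv2.resize(ctrl.capture("wrist"),(400,300))
o=np.zeros((600,800,3),np.uint8);o[:s.shape[0],:s.shape[1]]=s;o[:300,400:]=w
t=cv2.resize(ctrl.capture("top")[180:290,190:310],None,fx=2.4,fy=2.4);o[310:310+t.shape[0],:t.shape[1]]=t
cv2.imwrite("pics/p2.png",o)
E
```

```text
clock: 7.12
eef_pos: [0.4659, 0.1372, 0.0526]
tcp_rot: [3.14, 0.007, -0.009]
ft_force: [-0.7, -0.5, 0.6]
opening: 0.0001
finger_force: 0.0
```

View pics/p2.png

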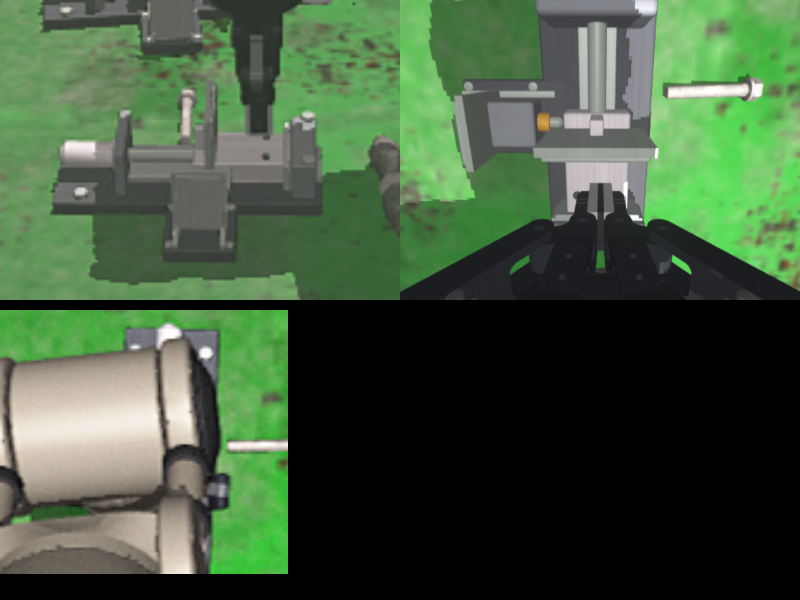

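```bash
python3 - <<'E'
from h import *
o=np.array([.4895,.1369]);R=np.array([[1,.01],[-.01,1]])
L=lambda w:R.T@(w[:2]-o)
for p in[(57*1.6,95*1.6),(69*1.6,170*1.6)]: print(L(plane("wrist",p,.065)))
for p in[(299.2,300),(320.5,301)]: print(L(plane("side",p,.067)), L(plane("side",p,.065)))
for p in[(303/1-.1-5.4,304),(319.8,305)]: print("before",L(plane("side",p,.067)))
print(ctrl.state()["eef_pos"],ctrl.state()["clock"])
E
```

```text
[0.04361254 0.07591402]
[0.00079307 0.07598322]
[0.03937386 0.07896376] [0.03961398 0.07632709]
[-0.00092186  0.08171796] [-0.00079731  0.07908918]
before [0.04177384 0.09130479]
before [-2.94163393e-05  9.39800049e-02]
[0.4695561  0.13730801 0.05691237] 7.275
```

```bash
python3 -m inch '{"gripper":[1,1,1,1,1,1,1,1,1,1],"travel":[[1,0,0],[1.8,0,0],[2.4,0,0],[3,0,0],[3.6,0,0],[4.2,0,0],[4.8,0,0],[5.4,0,0],[5.8,0,0],[5.8,0,0]],"rot":[[0,0,0],[0,0,0],[0,0,0],[0,0,0],[0,0,0],[0,0,0],[0,0,0],[0,0,0],[0,0,0],[0,0,0]]}'
```

```text
clock: 8.52
eef_pos: [0.5243, 0.1358, 0.0552]
tcp_rot: [3.141, 0.005, -0.01]
ft_force: [-7.6, 0.3, 5.1]
opening: -0.0
finger_force: 4.1
```

```bash
python3 -m inch '{"gripper":[1,1,1,1,1,1,1,1,1,1,1,1],"travel":[[0.3,0,0],[0.5,0,0],[0.5,0,0],[0,0,0],[-0.5,0,0],[-1,0,0],[-1.5,0,0],[-2,0,0],[-3,0,0],[-3.5,0,0],[-3.5,0,0],[-3.5,0,0]],"rot":[[0,0,0],[0,0,0],[0,0,0],[0,0,0],[0,0,0],[0,0,0],[0,0,0],[0,0,0],[0,0,0],[0,0,0],[0,0,0],[0,0,0]]}'; python3 - <<'E'
from plant import ctrl
import cv2,numpy as np
print(ctrl.state()["ft_force"],ctrl.camera_info("wrist"))
w=ctrl.capture("wrist");cv2.imwrite("pics/p3.png",w)
E
```

```text
clock: 10.02
eef_pos: [0.4914, 0.1364, 0.0554]
tcp_rot: [3.142, -0.001, -0.01]
ft_force: [-0.6, 0.3, -1.1]
opening: -0.0001
finger_force: 0.0
[-0.59259666  0.32906949 -1.09745236] {'camera_matrix': array([[395.92858214,   0.        , 320.58462917],
       [  0.        , 395.92858214, 239.80792586],
       [  0.        ,   0.        ,   1.        ]]), 'R': array([[-9.11547750e-03, -9.99958363e-01,  4.24872417e-04],
       [-9.57033362e-01,  8.84733068e-03,  2.89842834e-01],
       [-2.89834525e-01,  2.23543875e-03, -9.57074162e-01]]), 't': array([0.13991273, 0.48243553, 0.3531968 ])}
```

View pics/p3.png

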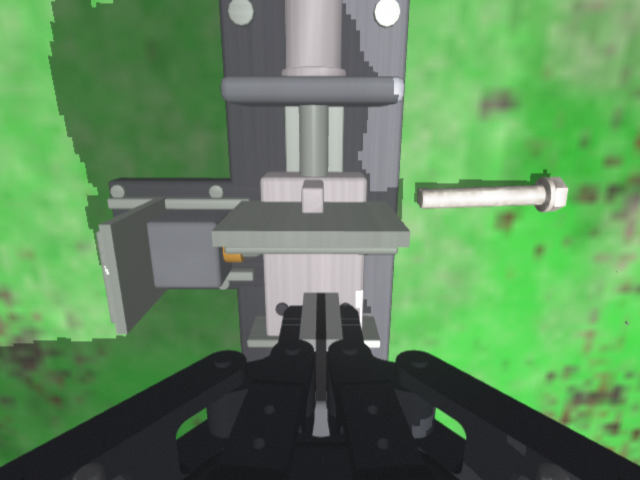

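The plate's top is at rows 232–252, seen from behind, with its narrower front half at columns 225–397.

```bash
python3 - <<'E'
from h import *
o=np.array([.4895,.1369]);R=np.array([[1,.01],[-.01,1]])
L=lambda w:R.T@(w[:2]-o)
for p in[(213,244),(409,244),(225,253),(397,252)]: print(L(plane("wrist",p,.082)))
for p in[(101,226),(123,333)]: print("tab",L(plane("wrist",p,.066)))
E
```

```text
[0.03935844 0.03168023]
[ 0.03940145 -0.02856928]
[0.03644101 0.02819413]
[ 0.03680492 -0.02502712]
tab [0.04080334 0.07434449]
tab [-0.00071808  0.07272889]
```

The slide is at about 26 mm, so it is latched with the block in. Lifting clear and handing in.

```bash
python3 -m inch '{"gripper":[1,1,1,1,1,1,1],"travel":[[0,0,-3],[0,0,-7],[0,0,-12],[0,0,-15],[0,0,-15],[0,0,-15],[0,0,-15]],"rot":[[0,0,0],[0,0,0],[0,0,0],[0,0,0],[0,0,0],[0,0,0],[0,0,0]]}'; python3 -c "
from plant import ctrl
print(ctrl.sign_off())"
```

```text
clock: 10.95
eef_pos: [0.4904, 0.1362, 0.2039]
tcp_rot: [3.141, 0.003, -0.01]
ft_force: [0.1, -0.7, -0.6]
opening: 0.0
finger_force: 0.0
the job is handed in; nothing more can be done
None
```

The job is handed in at about 11 s: the empty clamp's stop block is fully in and its slide measures about 26 mm open, resting against the pin, with nothing else touched; the hand-in call returned no verdict.

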